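Sort loose furniture fittings into their sample trays

TASK

Clear the five loose fittings off the bench: put both knobs (light and dark), both levelling feet (black and white) and the bow handle each into the open bay of the tray whose screwed-down sample shows its kind, whatever its colour. Stand every one on its foot or feet on the tray's floor, set down and not dropped, with the two in a shared tray not touching each other. Leave the pliers and the sanding block where they lie.

Things in the scene. Friction and masses are not known exactly. Their poses are not given: they have to be found in the camera images.
- knob_light_center (a point): Turned cabinet KNOB, mid-brown wood, brass foot ring, standing on its foot. Head 36 mm diameter, whole 32 mm high; widest band 16 to 26 mm above the underside, below it a 16 mm neck and 22 mm foot. Origin at its centre, half-way up (16 mm); z up. Round: yaw means nothing. About 50 g.
- knob_dark_center (a point): Turned cabinet KNOB, dark-stained wood, brass foot ring, standing on its foot. Head 36 mm diameter, whole 32 mm high; widest band 16 to 26 mm above the underside, below it a 16 mm neck and 22 mm foot. Origin at its centre, half-way up (16 mm); z up. Round: yaw means nothing. About 50 g.
- foot_black_center (a point): Furniture LEVELLING FOOT: black round plastic base and upright steel stud, standing on its base. Base 44 mm diameter, straight rim 8 mm high, coned to 14 mm; 18 mm nut from 14 to 21 mm; 10 mm diameter stud up to 52 mm. Take it by the rim or the stud. Origin at its centre, half-way up (26 mm); z up the stud. Round: yaw means nothing. About 70 g.
- foot_white_center (a point): Furniture LEVELLING FOOT: white round plastic base and upright steel stud, standing on its base. Base 44 mm diameter, straight rim 8 mm high, coned to 14 mm; 18 mm nut from 14 to 21 mm; 10 mm diameter stud up to 52 mm. Take it by the rim or the stud. Origin at its centre, half-way up (26 mm); z up the stud. Round: yaw means nothing. About 70 g.
- handle_center (a point): Steel bow HANDLE (drawer pull) standing on its two feet: straight bar 76 mm long (its x), 16 mm wide (its y), 8 mm thick, top 30 mm up; square posts 12 by 16 mm at 32 mm either side of the middle, open below the bar between them. Origin at its centre, half-way up (15 mm); x along the bar, z up. Either way round is the same. About 80 g.
- tray_knobs: Plywood tray, fixed; the three differ only in the sample on the green ledge: a mid-brown wooden knob. Open bay in front of the ledge, inside 104 mm (x) by 150 mm (y); floor top 6 mm above bench, walls 8 mm thick, 28 mm high. Origin under the bay's centre at bench height; x towards the ledge, z up. Ledge from x = 52 mm, 20 mm high; sample screwed on it at x = 72 mm, its top 52 mm above bench.
- tray_feet: Plywood tray, fixed; the three differ only in the sample on the green ledge: a levelling foot with black base and steel stud. Open bay in front of the ledge, inside 104 mm (x) by 150 mm (y); floor top 6 mm above bench, walls 8 mm thick, 28 mm high. Origin under the bay's centre at bench height; x towards the ledge, z up. Ledge from x = 52 mm, 20 mm high; sample screwed on it at x = 72 mm, its top 72 mm above bench.
- tray_handles: Plywood tray, fixed; the three differ only in the sample on the green ledge: a steel bow handle with its bar along y. Open bay in front of the ledge, inside 104 mm (x) by 150 mm (y); floor top 6 mm above bench, walls 8 mm thick, 28 mm high. Origin under the bay's centre at bench height; x towards the ledge, z up. Ledge from x = 52 mm, 20 mm high; sample screwed on it at x = 72 mm, its top 50 mm above bench.
- pliers: Bystander: combination pliers with yellow grips lying flat, loose, 170 mm long (along x), 65 mm wide, 18 mm high. Origin near the pivot, at bench height. Not to be moved.
- sanding_block: Bystander: a cork sanding block with a black rubber sole lying loose, 110 (x) by 62 (y) by 30 mm high. Origin at the centre of its underside. Not to be moved.

How it is judged:
By the outcome, as a careful person would: the job done as asked, in the order asked, and still so for the second after the job is handed in, with the robot touching nothing.
It also fails if it takes over 131 s, if anything falls off the work surface, if the arm or the gripper's body presses on something with over 40 N, if the wrist force passes 120 N, or if a joint passes its speed limit or range.

ROBOT

A 7-joint arm with a two-finger parallel gripper is mounted at the origin on the work surface. World frame = base frame: x ahead of the robot, y to its left, z up, the work surface at z = 0. Lengths are in m, angles in rad, forces in N, time in s.
With the tool pointing down it reaches from about 0.425 to 0.875 m from the base axis. Payload 4.7 kg.
Tool frame: the origin (TCP) lies midway between the tips of the shut fingers; the grasp point (between the pads) lies 19 mm behind it; z points along the fingers, y is the line along which they close (so a half turn about z gives the same grasp; the last joint's range is limited). The gripper opens to 87 mm and grips with 3 to 60 N. Pads are 19 mm wide; open, the fingers measure 117 mm over their backs; the gripper's body (75 mm by 190 mm) begins 51 mm behind the grasp point.
Start: joints at [-1.114, 0.321, -0.07, 1.45, 0.023, 1.371, -0.057], TCP at [0.279, 0.587, 0.223] pointing down, gripper open.
Joint ranges: [-2.86, 2.86], [-0.3, 2.09], [-1.38, 1.24], [0.06, 2.45], [-1.56, 4.7], [0.09, 2.05], [-2.69, 2.69]. Speed limits (rad/s): [2.57, 2.57, 3.14, 3.14, 3.14, 3.14, 3.14].

INTERFACE

Orientations are given as a 3x3 rotation matrix whose columns are the frame's x, y, z axes.
In Python, from workcell import * gives the robot as it stands.
- The arm moves only by the tool send_rows, never from a script. Its argument "plan" is a list of rows, each a list of 6 numbers: the shift along the tool's x, y, z in m, then the turn, a rotation vector about the tool's x, y, z in rad. In form: [[x, y, z, wx, wy, wz], ...]. A call has 1 to 12 rows; each row shifts and turns the commanded pose from where the row before left it, along the tool's axes as they then stand; what a row does not reach is not made up. A row lasts 1/10 s, in which the tool goes at most 50 mm and 8.59 degrees, less where a joint would pass 70% of its speed; a pose out of reach is approached as far as the arm can. A call with a gripper value outside its range is refused whole. "claw" is the finger opening in m, from 0 to 0.087, set as the call begins (left out, the last holds). The fingers move at their own pace and stop on an object; the grip force is fixed at half the most. Time passes only in rows, so rows that do not move let the fingers close. It gives the time, the measured TCP pose, the force, the opening and the grip force at its end, in the units of the state.
- get_obs(): the state, without advancing time (a new reading comes with each control period).
- camera(name): name is "scene" or "top" or "wrist"; returns the picture (420x560x3 uint8, red, green, blue); there is no depth.
- camera_model(name): a dict with "camera_matrix" (3x3 intrinsics, pixels), "position" and "attitude" of the camera in the world; the wrist camera has in their place "hand_eye" (4x4, takes a point from camera to tool coordinates, whose origin is the TCP and whose axes are the flange's). Camera axes: x right, y down, z forward; pixel columns grow to the right and rows downward; lengths in m; the calibration is good to about 2 mm. A picture is of the moment at which its call begins: read the wrist's pose just before it. camera_model takes no time and is no camera call.
- hand_in(): hands the job in; it is judged then, once.
The state is a dict: "time_s": time; "q": joint angles; "joint_velocities": joint speeds; "joint_torque": joint torques, N m; "eef_pos": TCP position; "tcp_rot": TCP orientation; "force": force on the tool from outside, world axes, zero at the start; "wrist_torque": the same for the moment, N m; "gripper_width": finger opening in m; "finger_force": force on a finger pad.
Only numpy, scipy, OpenCV 4.12 (cv2) and the standard library are available. Lean on these libraries where they do the work, as an engineer would, in place of code of your own. Each camera call takes 0.05 s, during which the arm holds its last target. There are 200 camera calls.

## Working session

There is one attempt and no reset: what is moved stays moved. The work goes in short steps, Python scripts to look and compute and a tool call to move; the robot and the scene stay as the last step left them, time stands still between calls to the robot, and variables do not carry over. Pictures are saved under pics/ and viewed, at most 14 in all, crops included, and the job is handed in when it is done.

Besides the shell and the picture viewer there is one more tool, called after ">>>" by a JSON object that holds its "method" and its "body", one argument or row to a line. send_rows: Moves the arm, as the interface text tells. Its arguments: {"type":"object","properties":{"plan":{"type":"array"},"claw":{"type":"number"}},"required":["plan"]}

```bash
mkdir -p pics; ls
python3 - <<'E'
from workcell import *
import cv2
o=get_obs()
print(o)
for n in ("scene","top"):
    cv2.imwrite(f"pics/{n}0.png",camera(n)[:,:,::-1])
    print(camera_model(n))
print(camera_model("wrist"))
E
```

```text
pics
{'time_s': 0.0, 'q': array([-1.11385732,  0.32182148, -0.07006552,  1.45166128,  0.02261208,
        1.37080077, -0.05688134]), 'joint_velocities': array([ 0.00054674, -0.00187694, -0.00017556, -0.00143218,  0.00056643,
       -0.0005847 , -0.0010815 ]), 'joint_torque': array([ 2.09158702e-04, -4.91277015e+01, -4.04099207e-01, -3.12529492e+01,
       -6.40160521e-02,  4.36687970e-02,  1.75175569e-04]), 'eef_pos': array([0.27835379, 0.58677552, 0.22146925]), 'tcp_rot': array([[-9.03553002e-01,  4.28475750e-01, -7.09729228e-04],
       [ 4.28476322e-01,  9.03551282e-01, -1.76709131e-03],
       [-1.15879019e-04, -1.90076283e-03, -9.99998187e-01]]), 'force': array([-0.36660794,  0.17740888,  0.21855151]), 'wrist_torque': array([ 0.05712666, -0.00078279,  0.05160876]), 'finger_force': 0.0, 'gripper_width': 0.08713395966480846}
{'camera_matrix': array([[439.81315304,   0.        , 284.89599026],
       [  0.        , 439.81315304, 211.08950252],
       [  0.        ,   0.        ,   1.        ]]), 'position': array([1.13311879, 0.78556605, 0.86780452]), 'attitude': array([[-0.7885467
[... 342 characters left out ...]
, 0.99468365]), 'attitude': array([[ 0.02287567, -0.99791018,  0.06043153],
       [-0.99954986, -0.02400316, -0.01799777],
       [ 0.01941071, -0.05999262, -0.99801008]])}
{'camera_matrix': array([[340.50569299,   0.        , 279.18615436],
       [  0.        , 340.50569299, 203.21587396],
       [  0.        ,   0.        ,   1.        ]]), 'hand_eye': array([[-3.62368961e-04, -9.59242222e-01, -2.82584903e-01,
         7.75490266e-02],
       [ 9.99999335e-01, -3.82720987e-05, -1.15242005e-03,
        -2.71531913e-04],
       [ 1.09463485e-03, -2.82585133e-01,  9.59241598e-01,
        -1.62825365e-01],
       [ 0.00000000e+00,  0.00000000e+00,  0.00000000e+00,
         1.00000000e+00]])}
```

View pics/top0.png

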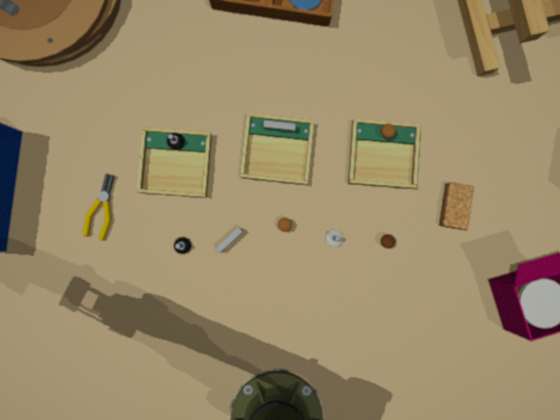

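View pics/scene0.png

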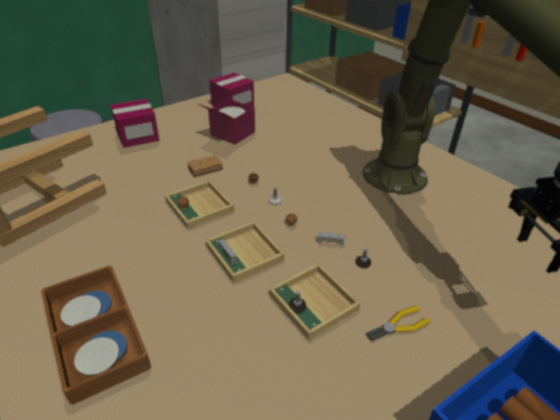

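The top view shows the trays: feet at (175,163), handles at (278,150), knobs at (385,155). The parts are the black foot (182,245), handle (229,239), light knob (285,225), white foot (335,238) and dark knob (388,241).

```bash
cat > h.py <<'E'
import numpy as np, cv2
from workcell import *
def model(n,o=None):
    m=camera_model(n);K=m["camera_matrix"]
    if n!="wrist": return K,np.array(m["attitude"]),np.array(m["position"])
    H=m["hand_eye"];R=o["tcp_rot"];return K,R@H[:3,:3],o["eef_pos"]+R@H[:3,3]
def ray(n,u,v,z,o=None):
    K,R,p=model(n,o);d=R@np.linalg.solve(K,[u,v,1.]);return p+d*(z-p[2])/d[2]
def proj(n,P,o=None):
    K,R,p=model(n,o);c=K@(R.T@(np.asarray(P)-p));return c[:2]/c[2]
E
python3 - <<'E'
from h import *
im=cv2.imread("pics/top0.png")
c=im[105:265,70:490]
cv2.imwrite("pics/topz.png",cv2.resize(c,(798,304),interpolation=cv2.INTER_CUBIC))
for n,u,v,z in [("bfoot",182,245,.01),("handle",229,239,.03),("lknob",285,225,.025),("wfoot",335,238,.01),("dknob",388,241,.025)]: print(n,ray("top",u,v,z).round(3))
for n,cs in {"feet":[(143,130),(211,132),(208,196),(138,194)],"hand":[(246,114),(314,118),(311,184),(241,181)],"knob":[(352,120),(419,122),(417,187),(349,186)]}.items(): print(n,[ray("top",u,v,.028)[:2].round(3) for u,v in cs])
E
```

```text
bfoot [0.409 0.241 0.01 ]
handle [0.426 0.124 0.03 ]
lknob [ 0.463 -0.01   0.025]
wfoot [ 0.434 -0.135  0.01 ]
dknob [ 0.43  -0.263  0.025]
feet [array([0.687, 0.342]), array([0.687, 0.176]), array([0.529, 0.178]), array([0.53 , 0.347])]
hand [array([0.734, 0.092]), array([ 0.729, -0.076]), array([ 0.565, -0.072]), array([0.568, 0.099])]
knob [array([ 0.727, -0.17 ]), array([ 0.726, -0.337]), array([ 0.564, -0.332]), array([ 0.562, -0.165])]
```

View pics/topz.png

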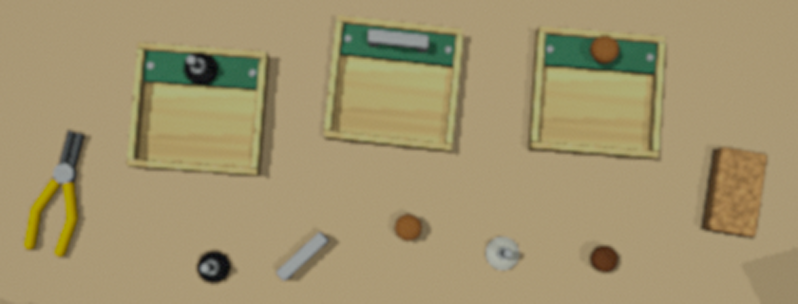

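>>> {"method": "send_rows", "body": {
  "plan": [
    [0,0,0,0,0,0.141],
    [0,0,0,0,0,0.141],
    [0,0,0,0,0,0.141],
    [0,0,0,0,0,0.141],
    [0,0,0,0,0,0.141],
    [0,0,0,0,0,0.141],
    [0,0,0,0,0,0.141],
    [0,0,0,0,0,0.141],
    [-0.02,0.006,0.003,0,0,0],
    [-0.04,0.012,0.006,0,0,0],
    [-0.04,0.012,0.006,0,0,0],
    [-0.04,0.012,0.006,0,0,0]
  ]
}}

```text
time_s: 1.3
eef_pos: [0.3206, 0.4456, 0.2007]
tcp_rot: [[-0.001, 1.0, -0.0], [1.0, 0.001, -0.001], [-0.001, -0.0, -1.0]]
force: [-0.1, -0.6, -0.3]
gripper_width: 0.0871
finger_force: 0.0
```

>>> {"method": "send_rows", "body": {
  "plan": [
    [-0.04,0.013,0.006,0,0,0],
    [-0.04,0.013,0.006,0,0,0],
    [-0.04,0.013,0.006,0,0,0],
    [-0.04,0.013,0.006,0,0,0],
    [-0.04,0.013,0.006,0,0,0],
    [-0.04,0.013,0.006,0,0,0],
    [-0.04,0.013,0.006,0,0,0],
    [-0.04,0.013,0.006,0,0,0],
    [-0.04,0.013,0.006,0,0,0],
    [-0.04,0.013,0.006,0,0,0],
    [-0.04,0.013,0.006,0,0,0],
    [-0.017,0,0.003,0,0,0]
  ]
}}

```text
time_s: 2.5
eef_pos: [0.4641, -0.0141, 0.1322]
tcp_rot: [[0.005, 1.0, 0.0], [1.0, -0.005, -0.002], [-0.002, 0.0, -1.0]]
force: [0.4, 0.1, 0.0]
gripper_width: 0.0872
finger_force: 0.0
```

```bash
cat >> h.py <<'E'
def look(n,name):
    o=get_obs();im=camera(n)[:,:,::-1].copy();cv2.imwrite(f"pics/{name}.png",im);return o,im
E
python3 - <<'E'
from h import *
o,im=look("wrist","w1");print(o["eef_pos"],proj("wrist",[.463,-.01,.03],o))
E
```

```text
[ 0.46411197 -0.01412228  0.13222488] [277.98163418 196.90458272]
```

View pics/w1.png

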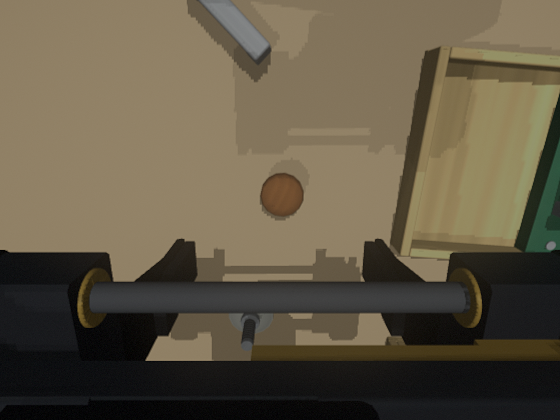

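The light knob shows as a disc centred at (282,195). The handle's near end is at (268,60), and the handles tray's left wall is on the right.

Run:
```python
from h import *
im=cv2.imread("pics/w1.png");o=get_obs()
h=cv2.cvtColor(im,cv2.COLOR_BGR2HSV)[150:240,230:340]
m=((h[...,1]>135)&(h[...,0]<18)).astype(np.uint8);n,l,s,c=cv2.connectedComponentsWithStats(m);i=1+s[1:,4].argmax();print(s[i],c[i]+[230,150])
u,v=c[i]+[230,150]
P=ray("wrist",u,v,.024,o);print(P,P-o["eef_pos"])
# handles tray corners (top rim outer): near-left (440,48), (398,255)
for p in [(440,48),(394,256)]: print(ray("wrist",*p,.028,o))
```

```text
[  31   24   42   41 1342] [281.57004471 194.28688525]
[ 0.46479698 -0.01092193  0.024     ] [ 0.00166952  0.00472771 -0.10775934]
[0.57917521 0.09813275 0.028     ]
[ 0.56066013 -0.06519773  0.028     ]
```

>>> {"method": "send_rows", "body": {
  "plan": [
    [0.0025,0.001,0.03,0,0,0],
    [0.002,0.001,0.04,0,0,0],
    [0,0,0.035,0,0,0],
    [0,0,0.015,0,0,0],
    [0,0,0.007,0,0,0],
    [0,0,0,0,0,0]
  ]
}}

```text
time_s: 3.15
eef_pos: [0.4648, -0.0047, 0.0049]
tcp_rot: [[-0.001, 1.0, -0.002], [1.0, 0.001, -0.0], [-0.0, -0.002, -1.0]]
force: [-0.0, 0.8, 0.7]
gripper_width: 0.0868
finger_force: 0.0
```

>>> {"method": "send_rows", "body": {
  "plan": [
    [0,0,0,0,0,0],
    [0,0,0,0,0,0],
    [0,0,0,0,0,0],
    [0,0,0,0,0,0],
    [0,0,0,0,0,0],
    [0,0,0,0,0,0],
    [0,0,0,0,0,0]
  ],
  "claw": 0.02
}}

```text
time_s: 3.85
eef_pos: [0.4656, -0.0052, 0.0056]
tcp_rot: [[0.0, 1.0, 0.0], [1.0, -0.0, 0.0], [0.0, 0.0, -1.0]]
force: [0.0, -0.0, 0.2]
gripper_width: 0.0387
finger_force: 0.0
```

>>> {"method": "send_rows", "body": {
  "plan": [
    [-0.005,0,0,0,0,0],
    [0,0,0,0,0,0],
    [0,0,0,0,0,0],
    [0,0,0,0,0,0],
    [0,0,0,0,0,0]
  ]
}}

```text
time_s: 4.35
eef_pos: [0.4656, -0.0102, 0.0056]
tcp_rot: [[0.0, 1.0, 0.0], [1.0, -0.0, -0.0], [-0.0, 0.0, -1.0]]
force: [-0.6, -0.9, 0.5]
gripper_width: 0.0348
finger_force: 30.0
```

Run:
```python
from h import *
for n,cs in {"feet":[(128,165),(262,174),(268,52),(136,45)],"hand":[(324,139),(455,151),(465,34),(335,17)],"knob":[(529,151),(659,158),(665,37),(537,27)]}.items():
    P=np.array([ray("top",u/1.9+70,v/1.9+105,.028)[:2] for u,v in cs])
    rc=cv2.minAreaRect(P.astype(np.float32));mid=(P[0]+P[1])/2;d=(P[2]+P[3])/2-mid;d/=np.hypot(*d);e=P[0]-P[1]
    print(n,"yaw side",np.arctan2(d[1],d[0]).round(3),"front",np.arctan2(-e[0],e[1]).round(3),"ctr",(P.mean(0)-.02*d).round(4),np.hypot(*e))
```

```text
feet yaw side -0.018 front -0.043 ctr [0.5898 0.2626] 0.17064210043313946
hand yaw side -0.063 front -0.067 ctr [0.6274 0.0127] 0.16896782950595732
knob yaw side -0.049 front -0.029 ctr [ 0.624  -0.2507] 0.1687217577904996
```

>>> {"method": "send_rows", "body": {
  "plan": [
    [0,0,-0.02,0,0,0],
    [0,0,-0.035,0,0,0],
    [0,0,-0.04,0,0,0],
    [-0.02,0.02,0,0,0,0],
    [-0.03,0.025,0,0,0,0],
    [-0.035,0.025,0,0,0,0],
    [-0.035,0.025,0,0,0,0],
    [-0.035,0.025,0,0,0,0],
    [-0.03,0.025,0,0,0,0],
    [-0.02,0.015,0,0,0,0],
    [0,0,0,0,0,0],
    [0,0,0,0,0,0]
  ]
}}

```text
time_s: 5.55
eef_pos: [0.625, -0.2152, 0.0997]
tcp_rot: [[0.001, 1.0, -0.002], [1.0, -0.001, 0.0], [0.0, -0.002, -1.0]]
force: [-0.6, 0.7, -0.2]
gripper_width: 0.0347
finger_force: 30.0
```

Run:
```python
from h import *
o,im=look("wrist","w2")
c,s=np.cos(-.04),np.sin(-.04)
for x,y in [(-52,75),(52,75),(-52,-75)]: print((x,y),proj("wrist",[.624+c*x/1e3-s*y/1e3,-.2507+s*x/1e3+c*y/1e3,.006],o))
```

```text
(-52, 75) [213.30169488 152.30186035]
(52, 75) [351.11535934 157.69900529]
(-52, -75) [216.02247802 323.39147877]
```

View pics/w2.png

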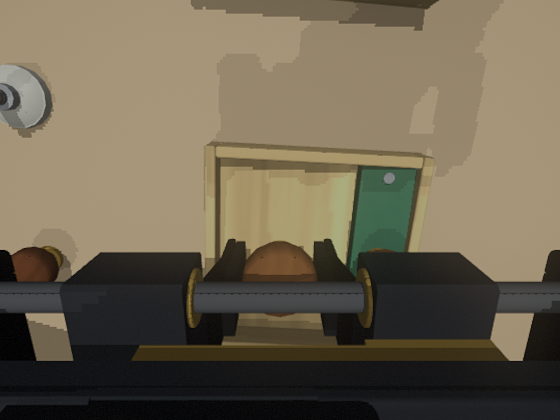

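Run:
```python
from h import *
o=get_obs()
for n,p,z in [("rim L",(206,146),.028),("rim R",(433,157),.028),("inner rim L",(217,157),.028),("ledge corner",(358,166),.02),("floorledge",(351,166),.006)]: print(n,ray("wrist",*p,z,o).round(4))
```

```text
rim L [ 0.5745 -0.1653  0.028 ]
rim R [ 0.7309 -0.1728  0.028 ]
inner rim L [ 0.5817 -0.1728  0.028 ]
ledge corner [ 0.6814 -0.1805  0.02  ]
floorledge [ 0.6793 -0.183   0.006 ]
```

>>> {"method": "send_rows", "body": {
  "plan": [
    [0,0.003,0.03,0,0,0],
    [0,0,0.03,0,0,0],
    [0,0,0.014,0,0,0],
    [0,0,0.007,0,0,0],
    [0,0,0.005,0,0,0],
    [0,0,0.0015,0,0,0],
    [0,0,0,0,0,0]
  ]
}}

```text
time_s: 6.3
eef_pos: [0.6292, -0.2153, 0.014]
tcp_rot: [[-0.0, 1.0, 0.002], [1.0, 0.0, -0.0], [-0.0, 0.002, -1.0]]
force: [0.0, -0.3, -0.7]
gripper_width: 0.0351
finger_force: 30.0
```

Step down gently until contact.

>>> {"method": "send_rows", "body": {
  "plan": [
    [0,0,0.001,0,0,0],
    [0,0,0.001,0,0,0],
    [0,0,0,0,0,0],
    [0,0,0,0,0,0]
  ]
}}

```text
time_s: 6.7
eef_pos: [0.629, -0.2154, 0.0116]
tcp_rot: [[-0.0, 1.0, 0.001], [1.0, 0.0, -0.0], [-0.0, 0.001, -1.0]]
force: [-0.4, -0.8, 2.9]
gripper_width: 0.0348
finger_force: 30.0
```

>>> {"method": "send_rows", "body": {
  "plan": [
    [0,0,0,0,0,0],
    [0,0,0,0,0,0],
    [0,0,0,0,0,0],
    [0,0,0,0,0,0],
    [0,0,-0.01,0,0,0],
    [0,0,-0.03,0,0,0],
    [0,0,-0.04,0,0,0],
    [-0.005,-0.02,-0.03,0,0,0],
    [-0.01,-0.035,-0.008,0,0,0],
    [-0.01,-0.04,0,0,0,0],
    [-0.01,-0.04,0,0,0,0],
    [-0.01,-0.04,0,0,0,0]
  ],
  "claw": 0.052
}}

```text
time_s: 7.9
eef_pos: [0.452, -0.2608, 0.1296]
tcp_rot: [[0.0, 1.0, 0.001], [1.0, -0.0, 0.0], [0.0, 0.001, -1.0]]
force: [-0.4, 0.1, 0.7]
gripper_width: 0.052
finger_force: 0.0
```

>>> {"method": "send_rows", "body": {
  "plan": [
    [-0.003,-0.024,0,0,0,0],
    [0,0,0,0,0,0],
    [0,0,0,0,0,0]
  ],
  "claw": 0.075
}}

```text
time_s: 8.2
eef_pos: [0.4301, -0.2632, 0.1299]
tcp_rot: [[0.001, 1.0, 0.003], [1.0, -0.001, 0.001], [0.001, 0.003, -1.0]]
force: [-0.1, 0.9, -0.8]
gripper_width: 0.0686
finger_force: 0.0
```

Run:
```python
from h import *
o,im=look("wrist","w3");print(o["eef_pos"],proj("wrist",[.43,-.263,.024],o))
h=cv2.cvtColor(im,cv2.COLOR_BGR2HSV)[140:245,220:340]
m=((h[...,2]<110)&(h[...,1]>130)&(h[...,0]<20)).astype(np.uint8);n,l,s,c=cv2.connectedComponentsWithStats(m);i=1+s[1:,4].argmax();print(s[i],c[i]+[220,140])
u,v=c[i]+[220,140];P=ray("wrist",u,v,.024,o);print(P,P-o["eef_pos"])
```

```text
[ 0.4301008  -0.26316524  0.12991642] [278.97562004 200.66917225]
[ 41  42  41  37 847] [280.24085006 199.27508855]
[ 0.43103916 -0.26181227  0.024     ] [ 0.00093836  0.00135297 -0.10591642]
```

View pics/w3.png

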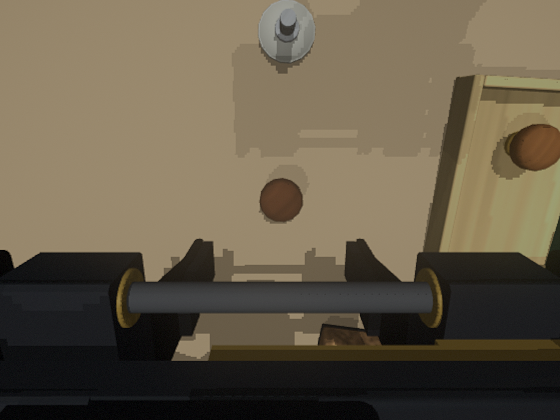

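The dark knob is at (281,199), the white foot is at (287,30), and the light knob is standing in its bay at (536,147).

>>> {"method": "send_rows", "body": {
  "plan": [
    [0.001,0.001,0.03,0,0,0],
    [0,0,0.04,0,0,0],
    [0,0,0.032,0,0,0],
    [0,0,0.015,0,0,0],
    [0,0,0.0075,0,0,0],
    [0,0,0,0,0,0]
  ]
}}

```text
time_s: 8.85
eef_pos: [0.4309, -0.2623, 0.0044]
tcp_rot: [[-0.001, 1.0, -0.001], [1.0, 0.001, -0.001], [-0.001, -0.001, -1.0]]
force: [0.4, -0.4, -0.0]
gripper_width: 0.0749
finger_force: 0.0
```

>>> {"method": "send_rows", "body": {
  "plan": [
    [0,0,0,0,0,0],
    [0,0,0,0,0,0],
    [0,0,0,0,0,0],
    [0,0,0,0,0,0],
    [0,0,0,0,0,0],
    [0,0,0,0,0,0],
    [0,0,0,0,0,0],
    [0,0,0,0,0,0]
  ],
  "claw": 0.02
}}

```text
time_s: 9.65
eef_pos: [0.4307, -0.2622, 0.0047]
tcp_rot: [[-0.0, 1.0, 0.0], [1.0, 0.0, 0.0], [0.0, 0.0, -1.0]]
force: [-0.4, -0.7, 2.7]
gripper_width: 0.0348
finger_force: 30.0
```

>>> {"method": "send_rows", "body": {
  "plan": [
    [0,0,-0.02,0,0,0],
    [0,0,-0.035,0,0,0],
    [0,0,-0.035,0,0,0],
    [-0.004,0.025,0,0,0,0],
    [-0.004,0.035,0,0,0,0],
    [-0.004,0.035,0,0,0,0],
    [-0.004,0.035,0,0,0,0],
    [-0.005,0.035,0,0,0,0],
    [-0.005,0.029,0,0,0,0],
    [0,0,0.01,0,0,0],
    [0,0,0.03,0,0,0],
    [0,0,0.025,0,0,0]
  ]
}}

```text
time_s: 10.85
eef_pos: [0.6234, -0.2882, 0.0278]
tcp_rot: [[0.0, 1.0, -0.001], [1.0, -0.0, 0.0], [0.0, -0.001, -1.0]]
force: [0.3, -0.2, -1.3]
gripper_width: 0.0347
finger_force: 30.0
```

>>> {"method": "send_rows", "body": {
  "plan": [
    [0,0,0.01,0,0,0],
    [0,0,0.005,0,0,0],
    [0,0,0.002,0,0,0],
    [0,0,0.001,0,0,0],
    [0,0,0,0,0,0],
    [0,0,0,0,0,0]
  ]
}}

```text
time_s: 11.45
eef_pos: [0.6251, -0.2884, 0.0126]
tcp_rot: [[-0.0, 1.0, 0.002], [1.0, 0.0, -0.0], [-0.0, 0.002, -1.0]]
force: [-0.1, -1.0, -0.2]
gripper_width: 0.0347
finger_force: 30.0
```

>>> {"method": "send_rows", "body": {
  "plan": [
    [0,0,0.001,0,0,0],
    [0,0,0.001,0,0,0],
    [0,0,0,0,0,0],
    [0,0,0,0,0,0]
  ]
}}

```text
time_s: 11.85
eef_pos: [0.625, -0.2883, 0.0108]
tcp_rot: [[-0.0, 1.0, 0.001], [1.0, 0.0, 0.0], [0.0, 0.001, -1.0]]
force: [-1.2, 0.9, 5.9]
gripper_width: 0.0348
finger_force: 30.1
```

>>> {"method": "send_rows", "body": {
  "plan": [
    [0,0,0,0,0,0],
    [0,0,0,0,0,0],
    [0,0,0,0,0,0],
    [0,0,0,0,0,0],
    [0,0,-0.01,0,0,0],
    [0,0,-0.03,0,0,0],
    [0,0,-0.04,0,0,0],
    [0,0,-0.04,0,0,0],
    [0.02,-0.008,-0.02,0,0,0],
    [0.035,-0.015,0,0,0,0],
    [0.04,-0.016,0,0,0,0],
    [0.04,-0.016,0,0,0,0]
  ],
  "claw": 0.052
}}

```text
time_s: 13.05
eef_pos: [0.569, -0.1524, 0.1503]
tcp_rot: [[0.001, 1.0, 0.001], [1.0, -0.001, 0.0], [0.0, 0.001, -1.0]]
force: [0.9, 0.3, 0.6]
gripper_width: 0.0521
finger_force: 0.0
```

>>> {"method": "send_rows", "body": {
  "plan": [
    [0.04,-0.016,0,0,0,0],
    [0.04,-0.016,0,0,0,0],
    [0.04,-0.016,0,0,0,0],
    [0.04,-0.016,0,0,0,0],
    [0.04,-0.016,0,0,0,0],
    [0.04,-0.016,0,0,0,0],
    [0.04,-0.016,0,0,0,0],
    [0.04,-0.016,0,0,0,0],
    [0.04,-0.016,0,0,0,0],
    [0.034,-0.016,0,0,0,0],
    [0,0,0,0,0,0],
    [0,0,0,0,0,0]
  ]
}}

```text
time_s: 14.25
eef_pos: [0.4095, 0.2411, 0.1501]
tcp_rot: [[-0.002, 1.0, 0.001], [1.0, 0.002, 0.0], [0.0, 0.001, -1.0]]
force: [0.2, -0.7, -0.1]
gripper_width: 0.0519
finger_force: 0.0
```

Run:
```python
from h import *
o,im=look("wrist","w4");print(o["eef_pos"],proj("wrist",[.409,.241,.008],o),proj("wrist",[.409,.241,.052],o))
```

```text
[0.40953147 0.24112021 0.15008696] [278.73812416 190.04701318] [278.68686554 203.60757477]
```

View pics/w4.png

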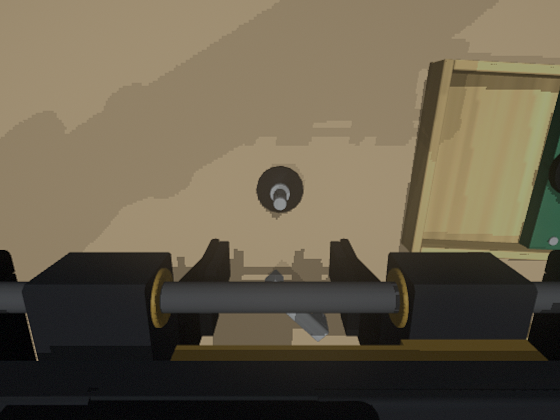

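The black foot's base is at (280,190) and its stud top at (280,204), within 1 px of my estimate. The corners of the feet tray's left wall are at (437,63) and (403,250).

>>> {"method": "send_rows", "body": {
  "plan": [
    [0,0.0005,0.03,0,0,0],
    [0,0,0.04,0,0,0],
    [0,0,0.034,0,0,0],
    [0,0,0.015,0,0,0],
    [0,0,0.005,0,0,0],
    [0,0,0,0,0,0]
  ]
}}

```text
time_s: 14.9
eef_pos: [0.4106, 0.2395, 0.0255]
tcp_rot: [[0.002, 1.0, -0.0], [1.0, -0.002, -0.001], [-0.001, -0.0, -1.0]]
force: [0.0, -0.4, -0.3]
gripper_width: 0.0521
finger_force: 0.0
```

>>> {"method": "send_rows", "body": {
  "plan": [
    [0,0,0,0,0,0],
    [0,0,0,0,0,0],
    [0,0,0,0,0,0],
    [0,0,0,0,0,0],
    [0,0,0,0,0,0],
    [0,0,0,0,0,0],
    [0,0,0,0,0,0],
    [0,0,0,0,0,0]
  ],
  "claw": 0.0
}}

```text
time_s: 15.7
eef_pos: [0.41, 0.2409, 0.0256]
tcp_rot: [[-0.0, 1.0, 0.0], [1.0, 0.0, 0.0], [0.0, 0.0, -1.0]]
force: [-0.6, 0.2, 1.7]
gripper_width: 0.009
finger_force: 30.0
```

Run:
```python
from h import *
o=get_obs();o["eef_pos"]=np.array([.4095,.2411,.1501]);o["tcp_rot"]=np.array([[0,1,0],[1,0,0],[0,0,-1.]])
for p in [(432,63),(402,249),(453,73),(425,242)]: print(p,ray("wrist",*p,.028,o).round(4))
```

```text
(432, 63) [0.5282 0.3479 0.028 ]
(402, 249) [0.5208 0.1908 0.028 ]
(453, 73) [0.5455 0.3406 0.028 ]
(425, 242) [0.5409 0.1977 0.028 ]
```

>>> {"method": "send_rows", "body": {
  "plan": [
    [0,0,-0.02,0,0,0],
    [0,0,-0.03,0,0,0],
    [0,0,-0.02,0,0,0],
    [0.008,0.024,0,0,0,0],
    [0.011,0.032,0,0,0,0],
    [0.011,0.034,0,0,0,0],
    [0.011,0.034,0,0,0,0],
    [0.011,0.034,0,0,0,0],
    [0.009,0.026,0,0,0,0],
    [0,0,0.01,0,0,0],
    [0,0,0.025,0,0,0],
    [0,0,0.015,0,0,0]
  ]
}}

```text
time_s: 16.9
eef_pos: [0.5921, 0.301, 0.0429]
tcp_rot: [[-0.0, 1.0, -0.003], [1.0, 0.0, -0.002], [-0.002, -0.003, -1.0]]
force: [0.3, 0.3, -1.4]
gripper_width: 0.0085
finger_force: 30.0
```

>>> {"method": "send_rows", "body": {
  "plan": [
    [0,0,0.007,0,0,0],
    [0,0,0.004,0,0,0],
    [0,0,0.001,0,0,0],
    [0,0,0.001,0,0,0],
    [0,0,0.001,0,0,0],
    [0,0,0,0,0,0],
    [0,0,0,0,0,0]
  ]
}}

```text
time_s: 17.6
eef_pos: [0.5943, 0.302, 0.032]
tcp_rot: [[-0.0, 1.0, 0.001], [1.0, 0.0, 0.0], [0.0, 0.001, -1.0]]
force: [-0.6, -0.5, -0.8]
gripper_width: 0.0093
finger_force: 30.0
```

>>> {"method": "send_rows", "body": {
  "plan": [
    [0,0,0.001,0,0,0],
    [0,0,0,0,0,0],
    [0,0,0,0,0,0]
  ]
}}

```text
time_s: 17.9
eef_pos: [0.5944, 0.302, 0.0317]
tcp_rot: [[-0.0, 1.0, 0.001], [1.0, 0.0, 0.001], [0.001, 0.001, -1.0]]
force: [-2.3, -0.3, 5.0]
gripper_width: 0.0091
finger_force: 30.0
```

>>> {"method": "send_rows", "body": {
  "plan": [
    [0,0,0,0,0,0],
    [0,0,0,0,0,0],
    [0,0,0,0,0,0],
    [0,0,0,0,0,0],
    [0,0,-0.01,0,0,0],
    [0,0,-0.03,0,0,0],
    [0,0,-0.04,0,0,0],
    [0,0,-0.03,0,0,0],
    [-0.02,-0.007,-0.008,0,0,0],
    [-0.037,-0.013,0,0,0,0],
    [-0.04,-0.015,0,0,0,0],
    [-0.04,-0.015,0,0,0,0]
  ],
  "claw": 0.045
}}

```text
time_s: 19.1
eef_pos: [0.5437, 0.1634, 0.1494]
tcp_rot: [[-0.0, 1.0, 0.001], [1.0, 0.0, 0.0], [0.0, 0.001, -1.0]]
force: [-0.3, -1.3, -0.0]
gripper_width: 0.0446
finger_force: 0.0
```

>>> {"method": "send_rows", "body": {
  "plan": [
    [-0.04,-0.015,0,0,0,0],
    [-0.04,-0.015,0,0,0,0],
    [-0.04,-0.015,0,0,0,0],
    [-0.04,-0.015,0,0,0,0],
    [-0.04,-0.015,0,0,0,0],
    [-0.04,-0.015,0,0,0,0],
    [-0.04,-0.013,0,0,0,0],
    [-0.02,-0.007,0,0,0,0],
    [0,0,0,0,0,0],
    [0,0,0,0,0,0]
  ],
  "claw": 0.052
}}

```text
time_s: 20.1
eef_pos: [0.4343, -0.135, 0.1491]
tcp_rot: [[0.001, 1.0, 0.001], [1.0, -0.001, 0.001], [0.001, 0.001, -1.0]]
force: [-0.8, 0.4, 0.0]
gripper_width: 0.0519
finger_force: 0.0
```

Run:
```python
from h import *
o,im=look("wrist","w5");print(o["eef_pos"],proj("wrist",[.434,-.135,.008],o),proj("wrist",[.434,-.135,.052],o))
```

```text
[ 0.43431436 -0.13504977  0.14908791] [278.88878642 190.320543  ] [278.89134627 203.90645079]
```

View pics/w5.png

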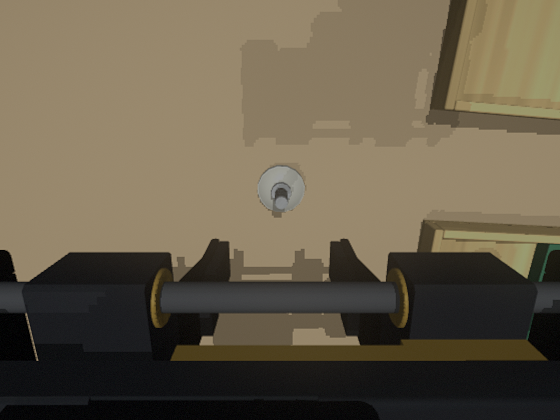

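The white foot's base is at (281,189) and its stud top at (281,203), so it is nearly centred under the tool.

>>> {"method": "send_rows", "body": {
  "plan": [
    [0.0005,0.001,0.03,0,0,0],
    [0,0,0.04,0,0,0],
    [0,0,0.033,0,0,0],
    [0,0,0.015,0,0,0],
    [0,0,0.005,0,0,0],
    [0,0,0,0,0,0]
  ]
}}

```text
time_s: 20.75
eef_pos: [0.4351, -0.1338, 0.0252]
tcp_rot: [[-0.002, 1.0, -0.001], [1.0, 0.002, -0.001], [-0.001, -0.001, -1.0]]
force: [0.1, 0.6, 0.2]
gripper_width: 0.052
finger_force: 0.0
```

>>> {"method": "send_rows", "body": {
  "plan": [
    [0,0,0,0,0,0],
    [0,0,0,0,0,0],
    [0,0,0,0,0,0],
    [0,0,0,0,0,0],
    [0,0,0,0,0,0],
    [0,0,0,0,0,0],
    [0,0,0,0,0,0],
    [0,0,0,0,0,0]
  ],
  "claw": 0.0
}}

```text
time_s: 21.55
eef_pos: [0.4352, -0.1347, 0.0256]
tcp_rot: [[-0.0, 1.0, 0.0], [1.0, 0.0, 0.0], [0.0, 0.0, -1.0]]
force: [-0.9, 0.3, 2.0]
gripper_width: 0.009
finger_force: 30.0
```

>>> {"method": "send_rows", "body": {
  "plan": [
    [0,0,-0.02,0,0,0],
    [0,0,-0.04,0,0,0],
    [0,0,-0.035,0,0,0],
    [0.02,0.009,0,0,0,0],
    [0.037,0.016,0,0,0,0],
    [0.038,0.016,0,0,0,0],
    [0.038,0.016,0,0,0,0],
    [0.038,0.016,0,0,0,0],
    [0.038,0.016,0,0,0,0],
    [0.038,0.016,0,0,0,0],
    [0.038,0.016,0,0,0,0],
    [0.038,0.016,0,0,0,0]
  ]
}}

```text
time_s: 22.75
eef_pos: [0.5722, 0.1899, 0.12]
tcp_rot: [[-0.0, 1.0, -0.001], [1.0, 0.0, -0.0], [-0.0, -0.001, -1.0]]
force: [0.9, -0.0, -0.3]
gripper_width: 0.0089
finger_force: 30.0
```

>>> {"method": "send_rows", "body": {
  "plan": [
    [0.028,0.012,0,0,0,0],
    [0.012,0.007,0,0,0,0],
    [0,0,0,0,0,0],
    [0,0,0.02,0,0,0],
    [0,0,0.035,0,0,0],
    [0,0,0.02,0,0,0],
    [0,0,0.008,0,0,0],
    [0,0,0.004,0,0,0],
    [0,0,0.001,0,0,0],
    [0,0,0,0,0,0],
    [0,0,0,0,0,0]
  ]
}}

```text
time_s: 23.85
eef_pos: [0.5918, 0.2285, 0.0338]
tcp_rot: [[0.0, 1.0, 0.002], [1.0, -0.0, 0.001], [0.001, 0.002, -1.0]]
force: [0.1, -0.6, -0.6]
gripper_width: 0.009
finger_force: 30.0
```

>>> {"method": "send_rows", "body": {
  "plan": [
    [0,0,0.001,0,0,0],
    [0,0,0.001,0,0,0],
    [0,0,0.001,0,0,0],
    [0,0,0,0,0,0],
    [0,0,0,0,0,0]
  ]
}}

```text
time_s: 24.35
eef_pos: [0.5916, 0.2287, 0.0316]
tcp_rot: [[-0.0, 1.0, 0.001], [1.0, 0.0, 0.001], [0.001, 0.001, -1.0]]
force: [-3.4, -0.7, 8.8]
gripper_width: 0.0089
finger_force: 30.0
```

>>> {"method": "send_rows", "body": {
  "plan": [
    [0,0,0,0,0,0],
    [0,0,0,0,0,0],
    [0,0,0,0,0,0],
    [0,0,0,0,0,0],
    [0,0,-0.01,0,0,0],
    [0,0,-0.03,0,0,0],
    [0,0,-0.04,0,0,0],
    [0,0,-0.03,0,0,0],
    [-0.015,-0.026,-0.008,0,0,0],
    [-0.025,-0.04,0,0,0,0],
    [-0.025,-0.04,0,0,0,0],
    [-0.025,-0.04,0,0,0,0]
  ],
  "claw": 0.045
}}

```text
time_s: 25.55
eef_pos: [0.4439, 0.1371, 0.1478]
tcp_rot: [[0.0, 1.0, 0.0], [1.0, -0.0, -0.0], [-0.0, 0.0, -1.0]]
force: [-0.3, -0.2, 0.5]
gripper_width: 0.0452
finger_force: 0.0
```

>>> {"method": "send_rows", "body": {
  "plan": [
    [-0.015,-0.02,0,0,0,0],
    [0,0,0,0,0,0],
    [0,0,0,0,0,0]
  ],
  "claw": 0.05
}}

```text
time_s: 25.85
eef_pos: [0.4256, 0.1237, 0.1485]
tcp_rot: [[0.0, 1.0, 0.002], [1.0, -0.0, 0.003], [0.003, 0.002, -1.0]]
force: [0.2, -0.2, 0.7]
gripper_width: 0.0496
finger_force: 0.0
```

Run:
```python
from h import *
o,im=look("wrist","w6");print(o["eef_pos"],proj("wrist",[.426,.124,.03],o))
```

```text
[0.42555854 0.12367327 0.14850191] [279.7147347  196.65759127]
```

View pics/w6.png

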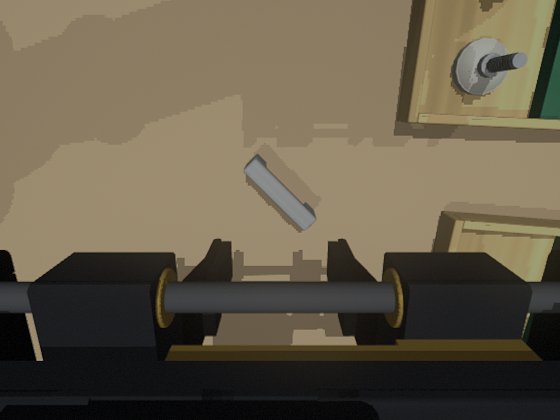

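The handle's bar runs from about (252,167) to (309,222), and the white foot stands upright in its tray at (490,67).

Run:
```python
from h import *
im=cv2.imread("pics/w6.png");o=get_obs();o["eef_pos"]=np.array([.42556,.12367,.1485])
h=cv2.cvtColor(im,cv2.COLOR_BGR2HSV)[140:245,230:330]
m=((h[...,1]<45)&(h[...,2]>110)).astype(np.uint8);n,l,s,c=cv2.connectedComponentsWithStats(m);i=1+s[1:,4].argmax();print(s[i],c[i]+[230,140])
r=cv2.minAreaRect(np.argwhere(l==i)[:,::-1].astype(np.float32)+np.float32([230,140]));print(r)
b=cv2.boxPoints(r);W=np.array([ray("wrist",*p,.03,o) for p in b])
print("ctr",W.mean(0));E=[W[k+1]-W[k] for k in range(2)]
for e in E: print(np.hypot(*e[:2]),np.degrees(np.arctan2(e[1],e[0])))
e=np.array([ray("wrist",*p,.03,o) for p in [(252,167),(309,222.5)]]);d=e[1]-e[0];print(e.mean(0),np.hypot(*d),np.degrees(np.arctan2(d[1],d[0])))
```

```text
[  14   19   72   72 1510] [279.35629139 194.22781457]
((279.2500305175781, 194.75001525878906), (86.26702880859375, 17.677669525146484), 45.0)
ctr [0.42627764 0.12482028 0.03      ]
0.014979403326944665 44.48607465946067
0.07473220210836079 -45.711910087994795Traceback (most recent call last):
  File "<stdin>", line 9, in <module>
TypeError: return arrays must be of ArrayType
```

>>> {"method": "send_rows", "body": {
  "plan": [
    [0.0005,0.0005,0,0,0,-0.131],
    [0,0,0.01,0,0,-0.131],
    [0,0,0.02,0,0,-0.131],
    [0,0,0.02,0,0,-0.131],
    [0,0,0.02,0,0,-0.131],
    [0,0,0.02,0,0,-0.131],
    [0,0,0.01,0,0,0],
    [0,0,0.0,0,0,0],
    [0,0,0,0,0,0]
  ]
}}

```text
time_s: 26.8
eef_pos: [0.4264, 0.124, 0.048]
tcp_rot: [[-0.706, 0.708, 0.001], [0.708, 0.706, -0.001], [-0.001, 0.0, -1.0]]
force: [0.4, -0.5, 0.9]
gripper_width: 0.0501
finger_force: 0.0
```

>>> {"method": "send_rows", "body": {
  "plan": [
    [0,0.0005,0.02,0,0,0],
    [0,0,0.015,0,0,0],
    [0,0,0.007,0,0,0],
    [0,0,0,0,0,0]
  ]
}}

```text
time_s: 27.2
eef_pos: [0.426, 0.1242, 0.0056]
tcp_rot: [[-0.707, 0.707, -0.0], [0.707, 0.707, -0.0], [-0.0, -0.0, -1.0]]
force: [-0.7, -0.2, 0.1]
gripper_width: 0.05
finger_force: 0.0
```

>>> {"method": "send_rows", "body": {
  "plan": [
    [0,0,0,0,0,0],
    [0,0,0,0,0,0],
    [0,0,0,0,0,0],
    [0,0,0,0,0,0],
    [0,0,0,0,0,0],
    [0,0,0,0,0,0],
    [0,0,0,0,0,0],
    [0,0,0,0,0,0]
  ],
  "claw": 0.0
}}

```text
time_s: 28.0
eef_pos: [0.4261, 0.1243, 0.0057]
tcp_rot: [[-0.708, 0.707, 0.0], [0.707, 0.708, 0.0], [-0.0, 0.0, -1.0]]
force: [-1.2, -0.2, 2.3]
gripper_width: 0.0156
finger_force: 29.8
```

>>> {"method": "send_rows", "body": {
  "plan": [
    [0,0,-0.02,0,0,0],
    [0,0,-0.035,0,0,0],
    [0,0,-0.035,0,0,0],
    [0,0,0,0,0,0.142],
    [0,0,0,0,0,0.142],
    [0,0,0,0,0,0.142],
    [0,0,0,0,0,0.142],
    [0,0,0,0,0,0.142],
    [0,0,0,0,0,0.142],
    [-0.01,0.02,0,0,0,0],
    [-0.015,0.033,0,0,0,0],
    [-0.016,0.035,0,0,0,0]
  ]
}}

```text
time_s: 29.2
eef_pos: [0.5113, 0.0777, 0.0953]
tcp_rot: [[0.064, 0.998, -0.001], [0.998, -0.064, 0.001], [0.001, -0.001, -1.0]]
force: [-0.3, 0.6, -0.1]
gripper_width: 0.015
finger_force: 29.8
```

>>> {"method": "send_rows", "body": {
  "plan": [
    [-0.016,0.035,0,0,0,0],
    [-0.016,0.035,0,0,0,0],
    [-0.014,0.032,0,0,0,0],
    [-0.0095,0.0195,0,0,0,0],
    [0,0,0,0,0,0],
    [0,0,0,0,0,0]
  ]
}}

```text
time_s: 29.8
eef_pos: [0.6278, 0.0137, 0.0946]
tcp_rot: [[0.067, 0.998, -0.002], [0.998, -0.067, -0.001], [-0.001, -0.002, -1.0]]
force: [-0.2, -0.0, -1.7]
gripper_width: 0.0156
finger_force: 29.8
```

Run:
```python
from h import *
o,im=look("wrist","w7")
c,s=np.cos(-.065),np.sin(-.065)
for x,y in [(-60,83),(100,83),(-52,75)]: print((x,y),proj("wrist",[.629+c*x/1e3-s*y/1e3,.014+s*x/1e3+c*y/1e3,.028],o))
```

```text
(-60, 83) [187.66587245  92.84316742]
(100, 83) [437.41656185  92.22509128]
(-52, 75) [200.97039643 105.7840193 ]
```

View pics/w7.png

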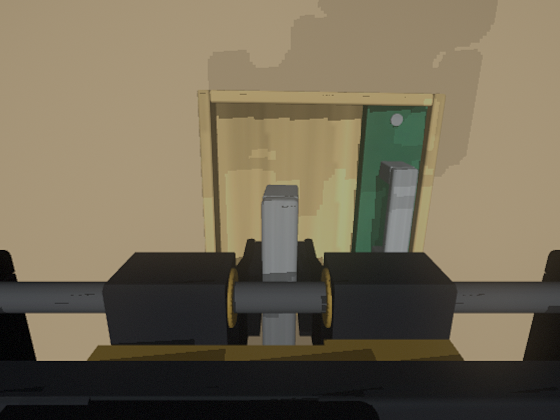

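The tray's rim corners are at (199,92) and (440,96), and the handle is aligned with the tray. I'll shift 4 mm towards the ledge and lower it.

>>> {"method": "send_rows", "body": {
  "plan": [
    [0,0.004,0.02,0,0,0],
    [0,0,0.03,0,0,0],
    [0,0,0.018,0,0,0],
    [0,0,0.008,0,0,0],
    [0,0,0.004,0,0,0],
    [0,0,0.001,0,0,0],
    [0,0,0,0,0,0],
    [0,0,0,0,0,0]
  ]
}}

```text
time_s: 30.65
eef_pos: [0.6334, 0.0138, 0.0156]
tcp_rot: [[0.066, 0.998, 0.002], [0.998, -0.066, 0.0], [0.0, 0.002, -1.0]]
force: [-0.3, 0.2, -1.1]
gripper_width: 0.0154
finger_force: 29.8
```

>>> {"method": "send_rows", "body": {
  "plan": [
    [0,0,0.001,0,0,0],
    [0,0,0.001,0,0,0],
    [0,0,0,0,0,0],
    [0,0,0,0,0,0]
  ]
}}

```text
time_s: 31.05
eef_pos: [0.6325, 0.0138, 0.0126]
tcp_rot: [[0.066, 0.998, 0.0], [0.998, -0.066, 0.0], [0.0, 0.0, -1.0]]
force: [0.7, -1.0, -0.4]
gripper_width: 0.0159
finger_force: 29.8
```

>>> {"method": "send_rows", "body": {
  "plan": [
    [0,0,0.001,0,0,0],
    [0,0,0.0005,0,0,0],
    [0,0,0,0,0,0],
    [0,0,0,0,0,0]
  ]
}}

```text
time_s: 31.45
eef_pos: [0.6329, 0.0138, 0.0117]
tcp_rot: [[0.066, 0.998, 0.001], [0.998, -0.066, 0.0], [0.0, 0.001, -1.0]]
force: [-1.7, -0.3, 5.6]
gripper_width: 0.0156
finger_force: 29.7
```

>>> {"method": "send_rows", "body": {
  "plan": [
    [0,0,0,0,0,0],
    [0,0,0,0,0,0],
    [0,0,0,0,0,0],
    [0,0,0,0,0,0],
    [0,0,-0.01,0,0,0],
    [0,0,-0.03,0,0,0],
    [0,0,-0.04,0,0,0],
    [0,0,-0.04,0,0,0],
    [0,-0.02,-0.03,0,0,0],
    [0,-0.04,0,0,0,0],
    [0,-0.04,0,0,0,0],
    [0,-0.04,0,0,0,0]
  ],
  "claw": 0.035
}}

```text
time_s: 32.65
eef_pos: [0.4917, 0.0226, 0.1613]
tcp_rot: [[0.067, 0.998, 0.0], [0.998, -0.067, -0.0], [-0.0, 0.0, -1.0]]
force: [-0.5, -0.2, -0.2]
gripper_width: 0.0353
finger_force: 0.0
```

>>> {"method": "send_rows", "body": {
  "plan": [
    [0,-0.03,0,0,0,0],
    [0,0,0,0,0,0],
    [0,0,0,0,0,0]
  ]
}}

```text
time_s: 32.95
eef_pos: [0.4634, 0.0254, 0.162]
tcp_rot: [[0.065, 0.998, 0.002], [0.998, -0.065, 0.003], [0.003, 0.002, -1.0]]
force: [-0.1, -0.2, -0.2]
gripper_width: 0.0348
finger_force: 0.0
```

Run:
```python
from h import *
o,a=look("top","t1");o,b=look("scene","s1")
A=cv2.resize(a[100:265,70:490],(760,299));B=cv2.resize(b[140:345,140:440],(439,300))
c=np.zeros((599,760,3),np.uint8);c[:299]=A;c[299:,:439]=B
cv2.imwrite("pics/fin.png",c)
```

```text
(no output)
```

View pics/fin.png

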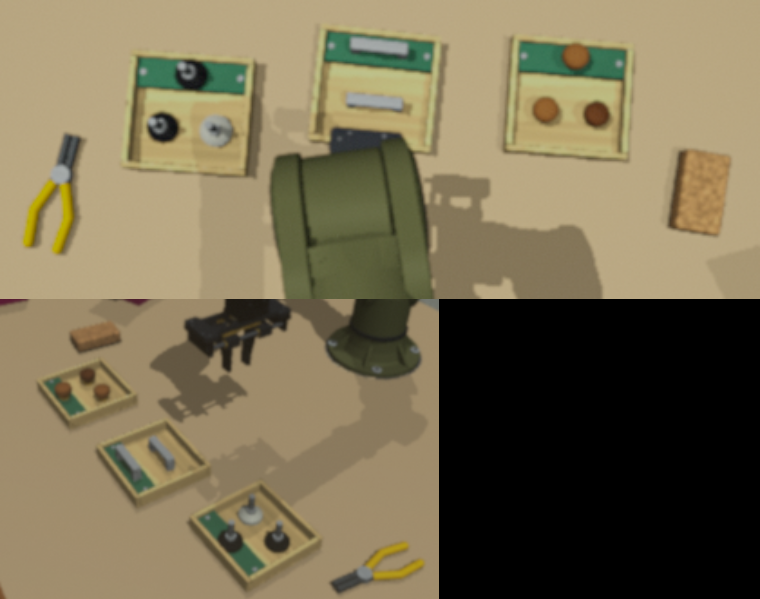

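The final picture shows all five fittings upright in the right bays and well apart: feet at (162,127) and (215,130), the handle at (375,102), knobs at (545,110) and (597,113). The pliers and sanding block have not moved.

```bash
python3 -c "
from workcell import *
print(hand_in())"
```

```text
the job is handed in; nothing more can be done
None
```

I set all five fittings upright in their matching trays, clear of each other, left the pliers and sanding block untouched, and handed the job in at about 33 s of the 131 s allowed; the hand-in returned no verdict.

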